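# Pull-test a printed clip on the spring tester

## Robot

A 6-joint arm with a two-finger parallel gripper is mounted at the origin on a cart in front of the work surface, level with it; the furniture and walls round the work are solid. World frame = base frame: x ahead of the robot, y to its left, z up, the work surface at z = 0. Lengths are in m, angles in rad, forces in N, time in s.
With the tool pointing down it reaches from about 0.3 to 0.775 m from the base axis. Payload 14.6 kg.
Tool frame: the origin (TCP) lies at the very end of the fingers, on their centre line; the grasp point (between the pads) lies 19 mm behind it; z points along the fingers, y is the line along which they close (so a half turn about z gives the same grasp; the last joint's range is limited). The gripper opens to 94 mm and grips with 3 to 60 N. Pads are 16 mm wide; open, the fingers measure 119 mm over their backs; the gripper's body (75 mm by 177 mm) begins 78 mm behind the grasp point.
Start: joints at [1.213, 0.3, 1.521, -0, 1.321, -0.067], TCP at [0.158, 0.527, 0.181] pointing down, gripper open.
Joint ranges: [-3.03, 3.03], [-0.79, 2.21], [0.23, 2.52], [-1.04, 4.18], [0, 3.07], [-2.55, 2.55]. Speed limits (rad/s): [2.22, 2.22, 2.57, 3.14, 3.14, 3.14].

## Interface

Orientations are given as [roll, pitch, yaw] about the fixed x, y, z axes, in that order (R = Rz(yaw) Ry(pitch) Rx(roll)).
In Python, from station import ctrl gives the robot as it stands.
- The arm moves only by the tool move_arm, never from a script. Its argument "increments" is a list of rows, each a list of 7 numbers: the opening, from 0 (shut) to 1 (fully open), then the shift along the tool's x, y, z in units of 50 mm (1.0 is 50 mm), then the turn, a rotation vector about the tool's x, y, z in rad. In form: [[claw, tx, ty, tz, rx, ry, rz], ...]. A call has 1 to 20 rows; each row shifts and turns the commanded pose from where the row before left it, along the tool's axes as they then stand; what a row does not reach is not made up. A row lasts 1/10 s, in which the tool goes at most 50 mm and 8.59 degrees, less where a joint would pass 70% of its speed; a pose out of reach is approached as far as the arm can. A call is refused whole if a number of a shift passes 1 or a number of a turn 0.15, either way. A call with a gripper value outside its range is refused whole. The fingers move at their own pace and stop on an object; "force" is the grip in N (left out, the last holds). Time passes only in rows, so rows that do not move let the fingers close. It gives the time, the measured TCP pose, the force, the opening and the grip force at its end, in the units of the state.
- ctrl.get_obs(): the state, without advancing time (a new reading comes with each control period).
- ctrl.camera(name): name is "scene" or "side" or "wrist"; returns a dict with "color" (420x560x3 uint8, blue, green, red), "K" (3x3 intrinsics, pixels), "distortion" ([k1, k2, p1, p2, k3] as OpenCV has them; the pictures are not rectified), "pose" (4x4, takes a point from camera to world coordinates); the wrist camera has in their place "tool_from_camera" (4x4, takes a point from camera to tool coordinates, whose origin is the TCP and whose axes are the flange's). Camera axes: x right, y down, z forward; pixel columns grow to the right and rows downward; lengths in m; the calibration is good to about 2 mm. A picture is of the moment at which its call begins: read the wrist's pose just before it. There is no depth.
- ctrl.hand_in(): hands the job in; it is judged then, once.
Trained networks look in a picture, given as the dict that the camera call returned (one of the last four; its "shot" number tells which), for a name from the list of things; names that differ only in an ending like _2 or _b are one class to them, and where a whole thing is asked for, a point or a joint stands for the part that bears it (a point fixed in the world has none). Each returns a list of dicts, best first, with "conf" (0 to 1); they miss things now and then, are a little off and sometimes report something else, mostly with a low value. They report only what shows in the picture. A call takes as long as a camera call. They do not tell look-alikes from the thing itself.
- ctrl.cut_out(name, picture): "mask" (420x560 bool, what is visible of it) and "centre" ([row, column] in pixels, amid what is visible of it).
The state is a dict: "time_s": time; "qpos": joint angles; "joint_vel": joint speeds; "tau": joint torques, N m; "ee_pos": TCP position; "eef_rot": TCP orientation; "force": force on the tool from outside, world axes, zero at the start; "moment": the same for the moment, N m; "grip_width": finger opening in m; "grip_force": force on a finger pad.
Only numpy, scipy, OpenCV 4.12 (cv2) and the standard library are available. Lean on these libraries where they do the work, as an engineer would, in place of code of your own. Each camera call takes 0.05 s, during which the arm holds its last target. There are 200 camera calls.

## Task

Pull-test the white printed clip: lower it open side down over the crossbar of the spring pull tester so that the bar sits well up in its slot, then, gripping only the clip, draw the spring-loaded carriage out towards the front of the tester until its pointer stands within the width of the grey index tab on the scale rail. Do not overpull past the tab, do not pull on the carriage itself and leave the bracket and the gear alone. The program finishes while still holding the clip with the carriage drawn out at the tab.

Things in the scene. Friction and masses are not known exactly. Their poses are not given: they have to be found in the camera images.
- clip: White printed clip, an inverted U, 40 (x) x 36 (y) x 64 (z) mm, about 60 g, standing on its two legs. Origin: centre of the underside; z up, x from leg to leg. The slot opens down and runs through along y: 20 mm wide, 28 mm over the lowest 10 mm, roof 34 mm above the underside; solid above. Same after a half turn. Grip from above across its flat x faces.
- pull_tester: Fixed spring pull tester: aluminium base 235 (x) x 152 (y) x 12 mm, two guide rods, dark spring barrel (top 44 mm high) at its back. Origin on the table; z up, x from front to barrel; base from x = -85 to +150 mm. The carriage is drawn out along -x of this frame. Nothing on it is higher than the crossbar's posts (69 mm).
- carriage: Dark steel carriage sliding on the tester's rods, axes as the tester's. Rests at x = +40 mm in the tester's frame, can be drawn out 85 mm along the tester's -x. The spring pulls back with 3.3 N at rest, 1.3 N more per 10 mm; it returns if let go. Block top 29 mm above the table; two posts (top 69 mm) carry the crossbar.
- bar_mid (a point): Middle of the carriage's crossbar, on its axis, 62 mm above the table. The round steel bar is 10 mm thick and lies level along the tester's y; 74 mm of it is free between the posts.
- pointer_tip (a point): Tip of the carriage's thin pointer (2 mm wide), which sticks out over the scale rail on the tester's +y side, 28 mm above the table. It moves with the carriage.
- index_tab: Grey index tab, 12 (x) x 10 (y) x 22 (z) mm, fixed beside the scale rail at the tester's +y side, 32 to 70 mm in front of the resting pointer; x along the tester's x. Origin: centre of its underside; the mark is its width, from x = -6 to +6 mm. The pointer passes beside it freely.
- bracket: White printed L-shaped bracket, 30 x 50 x 40 mm, loose, origin at the centre of its underside. To be left alone.
- gear_2: Small grey printed gear, 32 mm across and 21 mm high, loose, origin at the centre of its underside. To be left alone.
Not all that is in view belongs to the job. Leave any green look-alike of the clip alone.

How it is judged:
On the way:
1. the clip sits over the crossbar, the bar well up in its slot (x of bar_mid in the frame of clip between -0.009 and 0.009 m and y of bar_mid in the frame of clip between -0.04 and 0.04 m and z of bar_mid in the frame of clip between 0.019 and 0.036 m and angle between clip's own z axis and vertical below 0.35 rad), for 0.2 s.
At the end, for the whole second after the job is handed in: Gripper holds the clip; bar in its slot, 19 mm or more above its underside; clip within 0.35 rad of upright; it alone holds the carriage, at rest, pointer within 6.5 mm of the tab's middle; arm off the carriage; bracket and gear within 20 mm of their starts (all of step 1 and x of pointer_tip in the frame of index_tab between -0.0065 and 0.0065 m and contact force between the fingers and clip above 2 N and contact force between clip and carriage above 3 N and contact force between the arm and carriage below 1 N and linear speed of carriage below 0.01 m/s and distance of each of bracket, gear_2 from where it was at the start of the episode below 0.02 m); the arm keeps its last pose, push and grip.
It fails at once if the carriage is overpulled: pointer more than 16 mm past the middle of the tab (x of pointer_tip in the frame of index_tab below -0.016 m).
It fails at once if the arm or gripper pulls or pushes on the carriage itself (over 4 N) (contact force between the arm and carriage above 4 N).
It fails at once if the bracket or the gear is shifted by more than 20 mm (distance of any of bracket, gear_2 from where it was at the start of the episode above 0.02 m).
It also fails if it takes over 48 s, if anything falls off the work surface, if the arm or the gripper's body presses on something with over 40 N, if the wrist force passes 120 N, or if a joint passes its speed limit or range.

## Working session

There is one attempt and no reset: what is moved stays moved. The work goes in short steps, Python scripts to look and compute and a tool call to move; the robot and the scene stay as the last step left them, time stands still between calls to the robot, and variables do not carry over. Pictures are saved under pics/ and viewed, at most 10 in all, crops included, and the job is handed in when it is done.

Besides the shell and the picture viewer there is one more tool, called after "Request:" as name([rows], argument=value, ...), one row to a line, values as JSON. move_arm: Moves the arm, as the interface text tells. Its arguments: {"type":"object","properties":{"increments":{"type":"array","items":{"type":"array","items":{"type":"number"}}},"force":{"type":"number"}},"required":["increments"]}

```bash
mkdir -p pics
cat > h.py <<'E'
import numpy as np, cv2
from scipy.spatial.transform import Rotation as R
from station import ctrl
def pose(d,o=None):
    if 'pose' in d: return np.array(d['pose'])
    T=np.eye(4);T[:3,:3]=R.from_euler('xyz',o['eef_rot']).as_matrix();T[:3,3]=o['ee_pos']
    return T@np.array(d['tool_from_camera'])
def ray2z(d,T,uv,z):
    p=cv2.undistortPoints(np.array([[uv]],float),np.array(d['K']),np.array(d['distortion'])).ravel()
    r=T[:3,:3]@[p[0],p[1],1]; return T[:3,3]+r*(z-T[2,3])/r[2]
def proj(d,T,P):
    Ti=np.linalg.inv(T); return cv2.projectPoints(np.array(P,float).reshape(-1,3),cv2.Rodrigues(Ti[:3,:3])[0],Ti[:3,3],np.array(d['K']),np.array(d['distortion']))[0].reshape(-1,2)
E
python3 - <<'E'
from h import *
o=ctrl.get_obs();print(o)
ims=[]
H=dict(clip=.035,pull_tester=.02,carriage=.03,bar_mid=.062,pointer_tip=.028,index_tab=.011,bracket=.02,gear_2=.01)
for n in ['scene','side']:
    d=ctrl.camera(n);T=pose(d);ims.append(d['color']);print(n,T[:3,3].round(3),T[:3,2].round(2))
    for k,z in H.items():
        for r in ctrl.cut_out(k,d)[:3]:
            c=r['centre'];print(k,round(r['conf'],2),np.round(c),r['mask'].sum(),ray2z(d,T,(c[1],c[0]),z)[:2].round(3))
cv2.imwrite('pics/a.png',ims[0]);cv2.imwrite('pics/b.png',ims[1])
E
```

```text
{'time_s': 0.0, 'qpos': array([ 1.21340462e+00,  3.00487552e-01,  1.52160387e+00, -9.57200149e-06,
        1.32069016e+00, -6.66174212e-02]), 'joint_vel': array([ 2.52957492e-04,  1.21904204e-04,  6.09242907e-04, -2.57948081e-04,
       -1.16559481e-05, -2.79941799e-03]), 'tau': array([-2.60653462e-03, -5.31811845e+01, -3.52734232e+01,  7.07268412e-02,
        2.45956139e-02, -6.98051076e-05]), 'ee_pos': array([0.15759148, 0.52662696, 0.18076768]), 'eef_rot': array([-3.14040574e+00, -6.98941509e-05,  2.85082070e+00]), 'force': array([-0.46695117,  0.0910918 ,  0.39673547]), 'moment': array([-0.06381097, -0.00345991,  0.04077657]), 'grip_force': 0.0, 'grip_width': 0.0938748503164644}
scene [-0.218 -0.775  0.615] [ 0.63  0.62 -0.47]
clip 0.85 [240. 274.] 614 [ 0.441 -0.102]
clip 0.79 [249. 305.] 688 [ 0.462 -0.179]
clip 0.74 [226. 313.] 444 [ 0.552 -0.125]
pull_tester 0.8 [208. 259.] 2909 [0.548 0.062]
carriage 0.71 [200. 263.] 451 [0.576 0.075]
bar_mid 0.85 [199. 263.] 509 [0.536 0.033]
pointer_tip 0.62 [200. 266.] 482 [0.58  0.069]
bracket 0.63 [274. 357.] 368 [ 0.48  -0.311]
gear_2 0.49 [247. 364.] 147 [ 0.59  -0.252]
side [ 0.536 -0.792  0.52 ] [ 0.01  0.86 -0.5 ]
clip 0.85 [270. 233.] 936 [ 0.457 -0.184]
clip 0.75 [237. 234.] 592 [ 0.451 -0.082]
clip 0.63 [260. 279.] 897 [ 0.537 -0.155]
pull_tester 0.68 [210. 287.] 4582 [0.555 0.041]
carriage 0.84 [200. 291.] 608 [0.564 0.066]
bar_mid 0.77 [200. 295.] 602 [0.571 0.012]
pointer_tip 0.81 [198. 291.] 610 [0.565 0.08 ]
```

View pics/a.png

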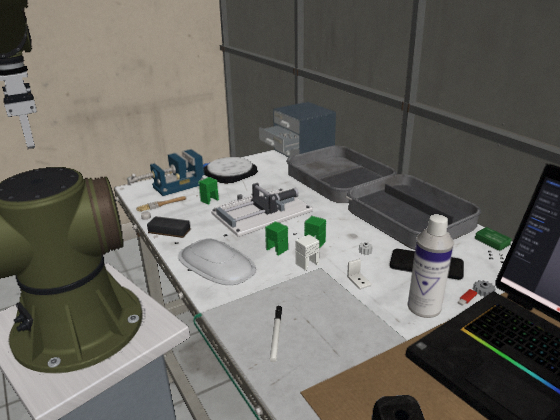

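View pics/b.png

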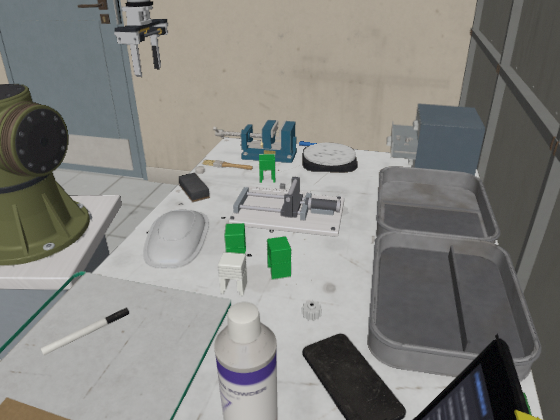

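The white clip is at scene (305,253) / side (232,270). Its look-alikes are all green: scene (276,237), (315,231), (208,190); side (234,238), (279,258), (267,167). The bracket is white but L-shaped, at scene (357,274). I choose the white inverted U at about (0.46,-0.18). The tester's front faces the robot, with the barrel towards +x. Next I go above for a close look.

Request:
move_arm([
  [1,0,0,-0.35,0,0,0.128],
  [1,0,0,-0.35,0,0,0.128],
  [1,0,0,-0.35,0,0,0.128],
  [1,0,0,-0.35,0,0,0.128],
  [1,0,0,-0.35,0,0,0.128],
  [1,0,0,-0.35,0,0,0.128],
  [1,0,0,-0.35,0,0,0.128],
  [1,0,0,-0.35,0,0,0.128],
  [1,0,0,-0.35,0,0,0.128],
  [1,0,0,-0.35,0,0,0.128],
])

```text
time_s: 1.9
ee_pos: [0.1577, 0.5268, 0.3571]
eef_rot: [3.142, -0.0, 1.565]
force: [0.5, -0.2, 0.6]
grip_width: 0.0939
grip_force: 0.0
```

Request:
move_arm([
  [0.6,-0.6,0.3,0,0,0,0],
  [0.6,-0.6,0.3,0,0,0,0],
  [0.6,-0.6,0.3,0,0,0,0],
  [0.6,-0.6,0.3,0,0,0,0],
  [0.6,-0.6,0.3,0,0,0,0],
  [0.6,-0.6,0.3,0,0,0,0],
  [0.6,-0.6,0.3,0,0,0,0],
  [0.6,-0.6,0.3,0,0,0,0],
  [0.6,-0.6,0.3,0,0,0,0],
  [0.6,-0.6,0.3,0,0,0,0],
  [0.6,-0.6,0.3,0,0,0,0],
  [0.6,-0.6,0.3,0,0,0,0],
  [0.6,-0.6,0.3,0,0,0,0],
  [0.6,-0.6,0.3,0,0,0,0],
  [0.6,-0.6,0.3,0,0,0,0],
  [0.6,-0.6,0.3,0,0,0,0],
  [0.6,-0.6,0.3,0,0,0,0],
  [0.6,-0.6,0.3,0,0,0,0],
  [0.6,-0.6,0.3,0,0,0,0],
  [0.6,0,0,0,0,0,0],
])

```text
time_s: 3.9
ee_pos: [0.4435, -0.0456, 0.3556]
eef_rot: [-3.14, 0.0, 1.568]
force: [0.6, 0.0, -0.5]
grip_width: 0.0562
grip_force: 0.0
```

Run:
```python
from h import *
o=ctrl.get_obs();d=ctrl.camera('wrist');T=pose(d,o)
print(o['ee_pos'],o['eef_rot'],np.array(d['tool_from_camera']).round(3),T[:3,2])
H=dict(clip=.064,pull_tester=.012,carriage=.03,bar_mid=.062,pointer_tip=.028,index_tab=.022,bracket=.02,gear_2=.021)
for k,z in H.items():
    for r in ctrl.cut_out(k,d)[:4]:
        c=r['centre'];print(k,round(r['conf'],2),np.round(c),r['mask'].sum(),ray2z(d,T,(c[1],c[0]),z)[:2].round(3))
cv2.imwrite('pics/c.png',d['color'])
```

```text
[ 0.44348597 -0.04562274  0.35560529] [-3.14018614e+00  1.60943283e-04  1.56781764e+00] [[-0.001 -0.966 -0.258  0.076]
 [ 1.    -0.001  0.     0.   ]
 [-0.    -0.258  0.966 -0.203]
 [ 0.     0.     0.     1.   ]] [-0.00183427 -0.25848162 -0.96601443]
clip 0.87 [256. 284.] 620 [ 0.453 -0.179]
clip 0.8 [230. 330.] 582 [ 0.534 -0.129]
clip 0.56 [205. 284.] 628 [ 0.453 -0.085]
pull_tester 0.7 [115. 343.] 12570 [0.556 0.064]
pull_tester 0.57 [256. 284.] 639 [ 0.454 -0.2  ]
carriage 0.66 [112. 351.] 1365 [0.566 0.067]
bar_mid 0.91 [113. 350.] 1346 [0.558 0.063]
pointer_tip 0.77 [111. 352.] 1343 [0.568 0.069]
bracket 0.67 [304. 298.] 337 [ 0.483 -0.302]
```

View pics/c.png

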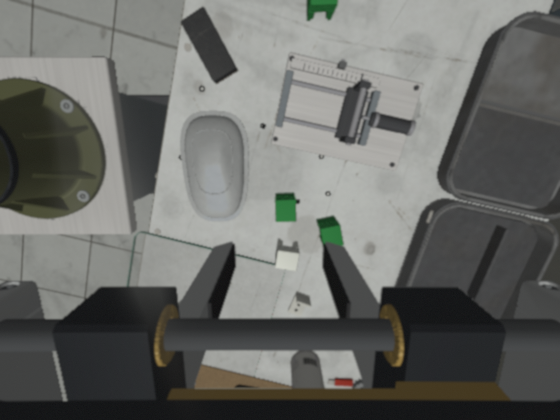

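This is the wrist view. The white clip's top is near (286,258), with the green ones at (285,207) and (330,230). The tester is at (350,112), turned by about -0.2 rad. I take one magnified crop of both.

Run:
```python
from h import *
im=cv2.imread('pics/c.png')
a=cv2.resize(im[40:180,262:432],None,fx=3.4,fy=3.4,interpolation=cv2.INTER_CUBIC)
b=cv2.resize(im[190:280,262:312],None,fx=4.4,fy=4.4,interpolation=cv2.INTER_CUBIC)
c=np.zeros((max(len(a),len(b)),a.shape[1]+b.shape[1],3),np.uint8);c[:len(a),:a.shape[1]]=a;c[:len(b),a.shape[1]:]=b
print(c.shape,a.shape);cv2.imwrite('pics/d.png',c)
```

```text
(476, 798, 3) (476, 578, 3)
```

View pics/d.png

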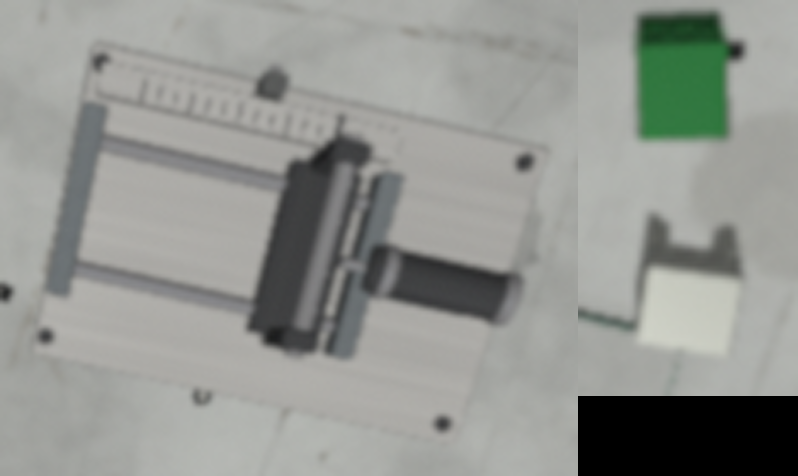

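Run:
```python
from h import *
o=ctrl.get_obs();d=ctrl.camera('wrist');T=pose(d,o);print(o['ee_pos'])
A=lambda u,v,z:ray2z(d,T,(262+u/3.4,40+v/3.4),z)[:2]
B=lambda u,v,z:ray2z(d,T,(262+(u-578)/4.4,190+v/4.4),z)[:2]
c=np.array([A(*p,.012) for p in [(97,42),(548,150),(455,437),(38,350)]])
print(c.round(4));
x=((c[1]-c[0])+(c[2]-c[3]))/2;y=((c[0]-c[3])+(c[1]-c[2]))/2
print(np.linalg.norm(x),np.linalg.norm(y),np.arctan2(x[1],x[0]),np.arctan2(-y[0],y[1]))
yaw=np.arctan2(x[1],x[0]); ex=np.array([np.cos(yaw),np.sin(yaw)]);ey=np.array([-ex[1],ex[0]])
org=c.mean(0)-.0325*ex;print('org',org,'bar exp',org+.04*ex)
for n,p in dict(tab=(270,76,.022),tip=(341,118,.028),barA=(350,160,.067),barB=(302,348,.067)).items():
    q=A(*p);print(n,q,(q-org)@ex,(q-org)@ey)
k=np.array([B(*p,.064) for p in [(648,265),(742,277),(729,354),(638,344)]])
x=((k[1]-k[0])+(k[2]-k[3]))/2;y=((k[0]-k[3])+(k[1]-k[2]))/2
print('clip',k.mean(0),np.linalg.norm(x),np.linalg.norm(y),np.arctan2(x[1],x[0]),np.arctan2(-y[0],y[1]))
```

```text
[ 0.44254644 -0.04254834  0.35656195]
[[ 0.4629  0.1662]
 [ 0.6891  0.1171]
 [ 0.6577 -0.0255]
 [ 0.4334  0.0202]]
0.23019824503024242 0.14748500992440156 -0.2072511967319841 -0.2082510705991831
org [0.52896818 0.07616273] bar exp [0.56811219 0.06793191]
tab [0.54631273 0.1489141 ] 0.0020032776165575775 0.07476350611223738
tip [0.58045788 0.12919281] 0.039475793789998694 0.062490313866121125
barA [0.57572927 0.1047896 ] 0.039869845045249125 0.03763632033821822
barB [0.55940224 0.02237625] 0.04085046036596999 -0.04637302821575482
clip [ 0.45875722 -0.18455293] 0.03822433944243033 0.034755819774905355 -0.12740902349812885 -0.1283664927090697
```

Request:
move_arm([
  [0.6,-0.36,0.04,0.44,0,0,0],
  [0.6,-0.36,0.04,0.44,0,0,0],
  [0.6,-0.36,0.04,0.44,0,0,0],
  [0.6,-0.36,0.04,0.44,0,0,0],
  [0.6,-0.36,0.04,0.44,0,0,0],
  [0.6,-0.36,0.04,0.44,0,0,0],
  [0.6,-0.36,0.04,0.44,0,0,0],
  [0.6,-0.36,0.04,0.44,0,0,0],
  [0.6,0,0,0,0,0,0.12],
  [0.6,0,0,0,0,0,0],
  [0.6,0,0,0,0,0,0],
  [0.6,0,0,0,0,0,0],
])

```text
time_s: 5.6
ee_pos: [0.4589, -0.1868, 0.1809]
eef_rot: [3.141, 0.0, 1.454]
force: [0.4, -0.6, -0.0]
grip_width: 0.0562
grip_force: 0.0
```

Run:
```python
from h import *
o=ctrl.get_obs();d=ctrl.camera('wrist');T=pose(d,o)
print(o['ee_pos'],o['eef_rot'])
for r in ctrl.cut_out('clip',d)[:4]:
    c=r['centre'];m=r['mask'];print(round(r['conf'],2),np.round(c),m.sum(),d['color'][m].mean(0),ray2z(d,T,(c[1],c[0]),.064)[:2].round(4))
cv2.imwrite('pics/e.png',d['color'])
```

```text
[ 0.45894464 -0.18684297  0.18091893] [3.14057318e+00 3.42746196e-04 1.45370201e+00]
0.93 [118. 265.] 1398 [ 58.2453505  104.48855508  46.83404864] [ 0.4562 -0.0927]
0.91 [156. 343.] 1470 [52.53809524 96.62380952 41.64557823] [ 0.5337 -0.1401]
0.84 [203. 276.] 1376 [150.59011628 158.38880814 156.40334302] [ 0.4572 -0.1823]
```

View pics/e.png

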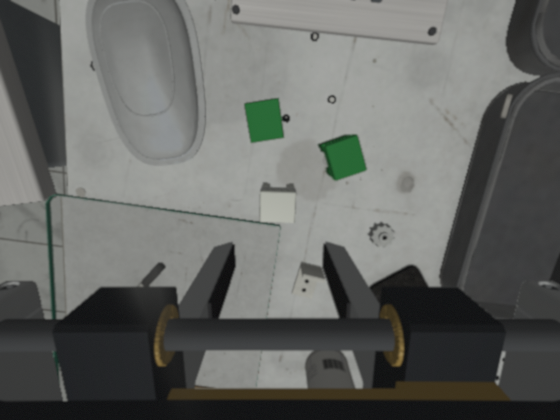

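The white clip's top is at about (278,206), centred under the TCP to within 2 mm and aligned in yaw. I descend and grip.

Request:
move_arm([
  [0.6,0,0,0.45,0,0,0],
  [0.6,0,0,0.45,0,0,0],
  [0.6,0,0,0.45,0,0,0],
  [0.6,0,0,0.45,0,0,0],
  [0.6,0,0,0.45,0,0,0],
  [0.6,0,0,0.45,0,0,0],
  [0.6,0,0,0.28,0,0,0],
  [0.6,0,0,0,0,0,0],
  [0.6,0,0,0,0,0,0],
  [0.3,0,0,0,0,0,0],
  [0.3,0,0,0,0,0,0],
  [0.3,0,0,0,0,0,0],
  [0.2,0,0,0,0,0,0],
  [0.2,0,0,0,0,0,0],
  [0.2,0,0,0,0,0,0],
  [0.2,0,0,0,0,0,0],
], force=45)

```text
time_s: 7.3
ee_pos: [0.4591, -0.1873, 0.032]
eef_rot: [3.141, 0.0, 1.451]
force: [-0.3, 0.1, 5.8]
grip_width: 0.0398
grip_force: 44.8
```

Request:
move_arm([
  [0.2,0,0,-0.4,0,0,0],
  [0.2,0,0,-0.4,0,0,0],
  [0.2,0,0,-0.4,0,0,0],
  [0.2,0,0,-0.4,0,0,0],
  [0.2,0,0,-0.4,0,0,0.044],
  [0.2,0,0,-0.4,0,0,0.044],
  [0.2,0.4,0.16,-0.4,0,0,0],
  [0.2,0.5,0.16,-0.4,0,0,0],
  [0.2,0.5,0.16,-0.4,0,0,0],
  [0.2,0.5,0.16,-0.4,0,0,0],
  [0.2,0.5,0.16,0,0,0,0],
  [0.2,0.5,0.16,0,0,0,0],
  [0.2,0.5,0.16,0,0,0,0],
  [0.2,0,0,0,0,0,0],
  [0.2,0,0,0,0,0,0],
  [0.2,0,0,0,0,0,0],
])

```text
time_s: 8.9
ee_pos: [0.5483, -0.033, 0.2313]
eef_rot: [-3.141, 0.0, 1.362]
force: [-0.3, -0.7, -1.1]
grip_width: 0.0394
grip_force: 44.8
```

Run:
```python
from h import *
import json
o=ctrl.get_obs();d=ctrl.camera('wrist');T=pose(d,o)
print(o['ee_pos'],o['eef_rot'],o['grip_width'],o['grip_force'])
np.savez('f.npz',T=T,K=d['K'],D=d['distortion'],img=d['color'])
org=np.array([.530,.073]);yaw=-.208
uv=proj(d,T,[[org[0]+x*np.cos(yaw)-y*np.sin(yaw),org[1]+x*np.sin(yaw)+y*np.cos(yaw),z] for x,y,z in [(.04,0,.062),(-.085,.076,.012),(.15,.076,.012),(-.085,-.076,.012),(.15,-.076,.012)]]);print(uv.round())
for k,z in dict(bar_mid=.062,index_tab=.022,pointer_tip=.028,clip=0.25).items():
  for r in ctrl.cut_out(k,d)[:2]:print(k,r['conf'],np.round(r['centre']),r['mask'].sum())
x0,y0=np.maximum(uv.min(0)-8,0).astype(int);x1,y1=np.minimum(uv.max(0)+8,[560,420]).astype(int)
s=min(790/(x1-x0),590/(y1-y0));print(x0,y0,x1,y1,s)
cv2.imwrite('pics/f.png',cv2.resize(d['color'][y0:y1,x0:x1],None,fx=s,fy=s,interpolation=cv2.INTER_CUBIC))
```

```text
[ 0.54825003 -0.03296481  0.23129718] [-3.14135101e+00  2.16187526e-04  1.36229744e+00] 0.039354907998056285 44.788296818733215
[[279. 114.]
 [181.  54.]
 [364.  54.]
 [191. 173.]
 [356. 173.]]
bar_mid 0.89 [117. 275.] 2153
pointer_tip 0.71 [115. 277.] 2169
clip 0.96 [241. 218.] 732
clip 0.85 [252. 276.] 4416
173 46 372 181 3.969849246231156
```

View pics/f.png

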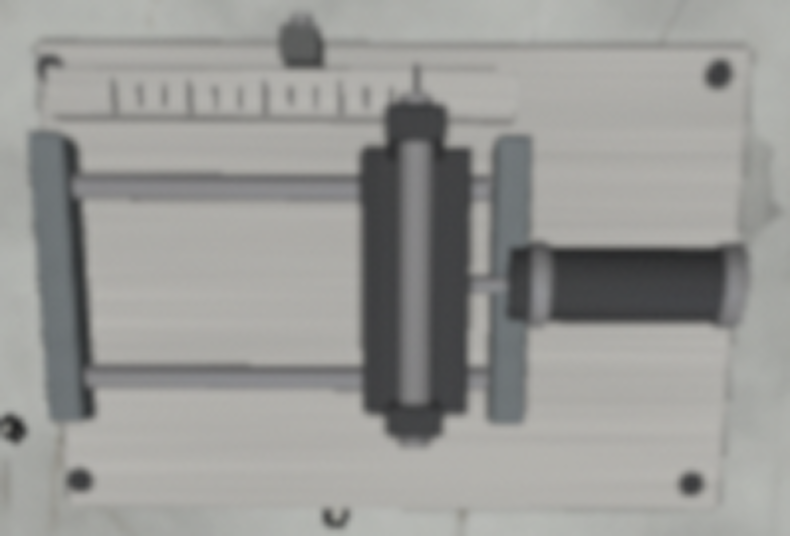

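Run:
```python
from h import *
f=np.load('f.npz');d=dict(K=f['K'],distortion=f['D']);T=f['T'];s=3.96985
A=lambda u,v,z:ray2z(d,T,(173+u/s,46+v/s),z)[:2]
c=np.array([A(*p,.012) for p in [(33,42),(750,48),(720,508),(60,500)]])
x=((c[1]-c[0])+(c[2]-c[3]))/2;y=((c[0]-c[3])+(c[1]-c[2]))/2
print(c.round(4),np.linalg.norm(x),np.linalg.norm(y),np.arctan2(x[1],x[0]),np.arctan2(-y[0],y[1]))
yaw=np.arctan2(x[1],x[0]); ex=np.array([np.cos(yaw),np.sin(yaw)]);ey=np.array([-ex[1],ex[0]])
org=c.mean(0)-.0325*ex;print('org',org)
for n,p in dict(tabtop=(300,22,.022),tabbot=(302,60,.01),tip=(417,66,.028),barA=(416,150,.067),barB=(414,400,.067)).items():
    q=A(*p);print(n,q,(q-org)@ex,(q-org)@ey)
m=(A(416,150,.067)+A(414,400,.067))/2
tx=np.array([np.cos(1.3623),np.sin(1.3623)]);ty=np.array([tx[1],-tx[0]])
q=org+.04*ex;e=q-[.54825,-.03296];print(m,q,e@tx,e@ty, (m-[.54825,-.03296])@ty)
# where is the clip in hand
uv=proj(d,T,[[0,0,0]]);g=f['img'][225:330,200:360];cv2.imwrite('pics/g.png',cv2.resize(g,None,fx=4.5,fy=4.5,interpolation=cv2.INTER_CUBIC))
```

```text
[[ 0.4621  0.1625]
 [ 0.6888  0.1127]
 [ 0.6583 -0.0328]
 [ 0.4283  0.0189]] 0.2338805605946482 0.14808531254951318 -0.21883245173531535 -0.21885852455707666
org [0.5276582  0.07235617]
tabtop [0.548351   0.14783344] 0.0038139443253011225 0.07816946215184206
tabbot [0.54591995 0.13996786] 0.003148414278074554 0.06996370628621662
tip [0.58151411 0.12668312] 0.04077769633137731 0.06472292960949595
barA [0.5750031  0.09713009] 0.04083762553965898 0.03446121278463478
barB [0.55979465 0.02867295] 0.04085323759910926 -0.03566493330659656
[0.56739887 0.06290152] [0.56670426 0.06367256] 0.09835964597728819 -0.0019472793918539127 -0.001108113775196881
```

View pics/g.png

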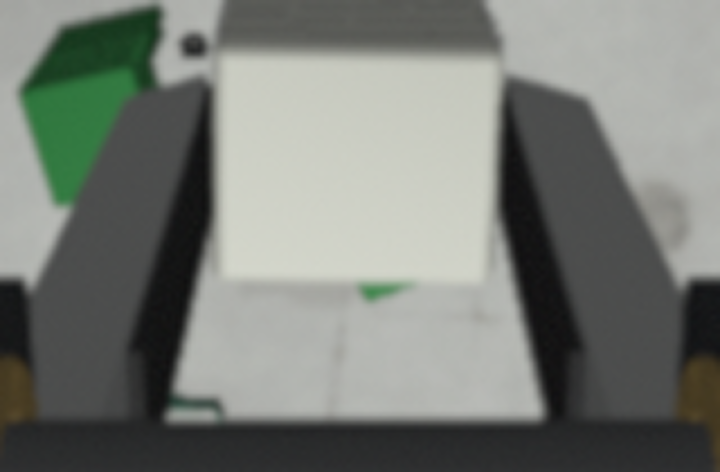

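Request:
move_arm([
  [0.2,0.4,-0.03,0,0,0,0.01],
  [0.2,0.4,0,0,0,0,0],
  [0.2,0.4,0,0,0,0,0],
  [0.2,0.4,0,0.2,0,0,0],
  [0.2,0.37,0,0.4,0,0,0],
  [0.2,0,0,0.4,0,0,0],
  [0.2,0,0,0.4,0,0,0],
  [0.2,0,0,0.4,0,0,0],
  [0.2,0,0,0.1,0,0,0],
  [0.2,0,0,0,0,0,0],
  [0.2,0,0,0,0,0,0],
  [0.2,0,0,0,0,0,0],
])

```text
time_s: 10.35
ee_pos: [0.5687, 0.0641, 0.1375]
eef_rot: [3.14, -0.0, 1.353]
force: [0.7, -0.3, -0.3]
grip_width: 0.0396
grip_force: 44.8
```

Run:
```python
from h import *
o=ctrl.get_obs();print(o['ee_pos'],o['eef_rot'],o['force'])
d=ctrl.camera('side');T=pose(d)
uv=proj(d,T,[[.567,.063,.07]])[0].astype(int);print(uv)
g=d['color'][uv[1]-50:uv[1]+45,uv[0]-65:uv[0]+65];cv2.imwrite('pics/i.png',cv2.resize(g,None,fx=6,fy=6,interpolation=cv2.INTER_CUBIC))
```

```text
[0.56873251 0.06413822 0.13749822] [ 3.13989981e+00 -4.51929966e-04  1.35270745e+00] [ 0.70938496 -0.34389219 -0.32048164]
[292 185]
```

View pics/i.png

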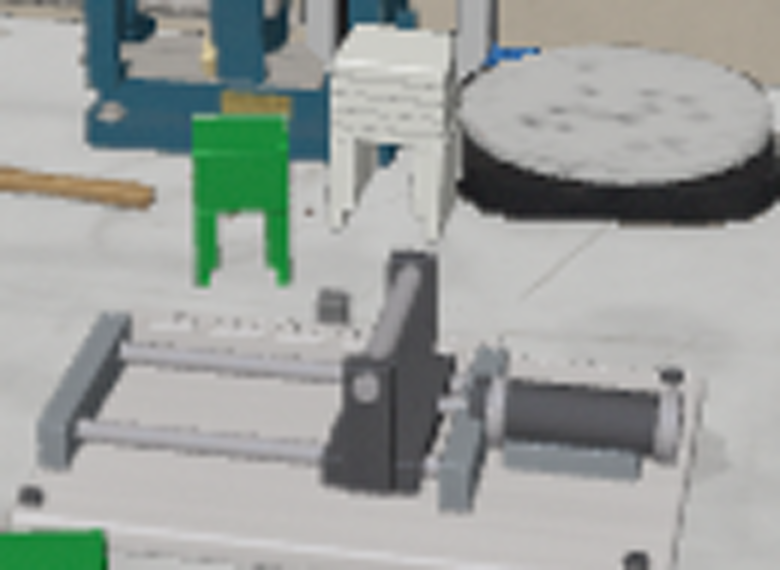

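The clip (crop 395,120) hangs directly above the crossbar (crop 395,310), square to it. I lower it over the bar.

Request:
move_arm([
  [0.2,0,-0.025,0.2,0,0,0],
  [0.2,0,0,0.2,0,0,0],
  [0.2,0,0,0.2,0,0,0],
  [0.2,0,0,0.15,0,0,0],
  [0.2,0,0,0.15,0,0,0],
  [0.2,0,0,0.15,0,0,0],
  [0.2,0,0,0.15,0,0,0],
  [0.2,0,0,0.1,0,0,0],
  [0.2,0,0,0.09,0,0,0],
  [0.2,0,0,0,0,0,0],
  [0.2,0,0,0,0,0,0],
  [0.2,0,0,0,0,0,0],
])

```text
time_s: 11.6
ee_pos: [0.5672, 0.0645, 0.0672]
eef_rot: [3.141, -0.0, 1.353]
force: [-0.0, -0.1, -2.1]
grip_width: 0.0392
grip_force: 44.8
```

Request:
move_arm([
  [0.2,0,-0.06,0,0,0,0],
  [0.2,0,-0.06,0,0,0,0],
  [0.2,0,-0.06,0,0,0,0],
  [0.2,0,-0.06,0,0,0,0],
  [0.2,0,-0.06,0,0,0,0],
  [0.2,0,-0.06,0,0,0,0],
  [0.2,0,-0.06,0,0,0,0],
  [0.2,0,-0.06,0,0,0,0],
  [0.2,0,-0.06,0,0,0,0],
  [0.2,0,-0.06,0,0,0,0],
  [0.2,0,0,0,0,0,0],
  [0.2,0,0,0,0,0,0],
  [0.2,0,0,0,0,0,0],
])

```text
time_s: 12.9
ee_pos: [0.5381, 0.0708, 0.0671]
eef_rot: [3.14, -0.0, 1.353]
force: [5.9, -1.6, -1.9]
grip_width: 0.0395
grip_force: 44.7
```

Run:
```python
from h import *
o=ctrl.get_obs();print(o['ee_pos'],o['eef_rot'],o['force'])
d=ctrl.camera('wrist');T=pose(d,o)
P=[.548,.145,.022];uv=proj(d,T,[P])[0].astype(int);print(uv)
x0,y0=max(uv[0]-70,0),max(uv[1]-50,0)
np.savez('j.npz',T=T,K=d['K'],D=d['distortion'],x0=x0,y0=y0)
g=d['color'][y0:y0+100,x0:x0+140];cv2.imwrite('pics/j.png',cv2.resize(g,None,fx=5.5,fy=5.5,interpolation=cv2.INTER_CUBIC));print(x0,y0)
```

```text
[0.53809904 0.07081352 0.06710162] [ 3.14015064e+00 -7.91414432e-05  1.35284126e+00] [ 5.90765075 -1.63094111 -1.88653817]
[270 137]
200 87
```

View pics/j.png

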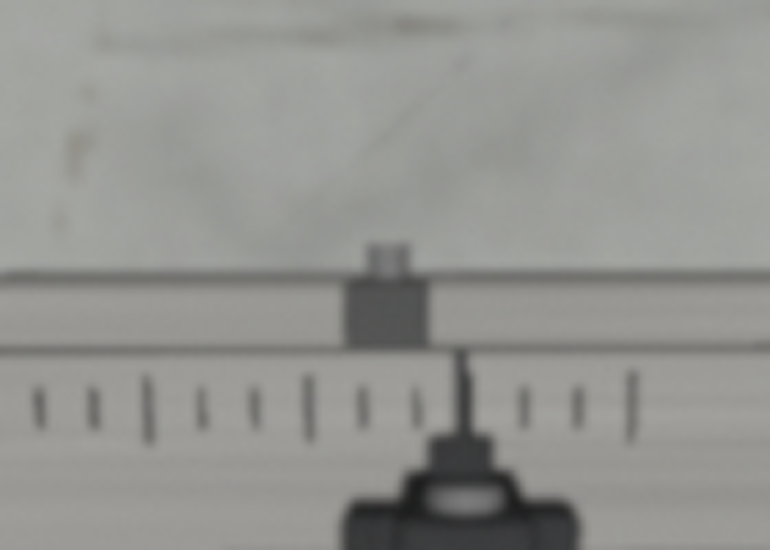

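The tab spans crop x 345–430 (12 mm), and the pointer is at 461. That leaves about 10.4 mm to go, which agrees with the 37 mm total less the slack.

Request:
move_arm([
  [0.2,0,-0.05,0,0,0,0],
  [0.2,0,-0.05,0,0,0,0],
  [0.2,0,-0.05,0,0,0,0],
  [0.2,0,-0.03,0,0,0,0],
  [0.2,0,-0.03,0,0,0,0],
  [0.2,0,0,0,0,0,0],
  [0.2,0,0,0,0,0,0],
  [0.2,0,0,0,0,0,0],
  [0.2,0,0,0,0,0,0],
])

```text
time_s: 13.85
ee_pos: [0.528, 0.073, 0.0671]
eef_rot: [3.14, -0.0, 1.353]
force: [7.1, -2.6, -2.7]
grip_width: 0.0392
grip_force: 44.7
```

Run:
```python
from h import *
o=ctrl.get_obs();print(o['ee_pos'],o['eef_rot'],o['force'],o['grip_force'])
d=ctrl.camera('wrist')
g=d['color'][87:187,200:340];cv2.imwrite('pics/k.png',cv2.resize(g,None,fx=5.5,fy=5.5,interpolation=cv2.INTER_CUBIC))
```

```text
[0.52803695 0.0730172  0.06710473] [ 3.13970773e+00 -2.90561001e-05  1.35288660e+00] [ 7.07019344 -2.6427365  -2.74604955] 44.66165006160736
```

View pics/k.png

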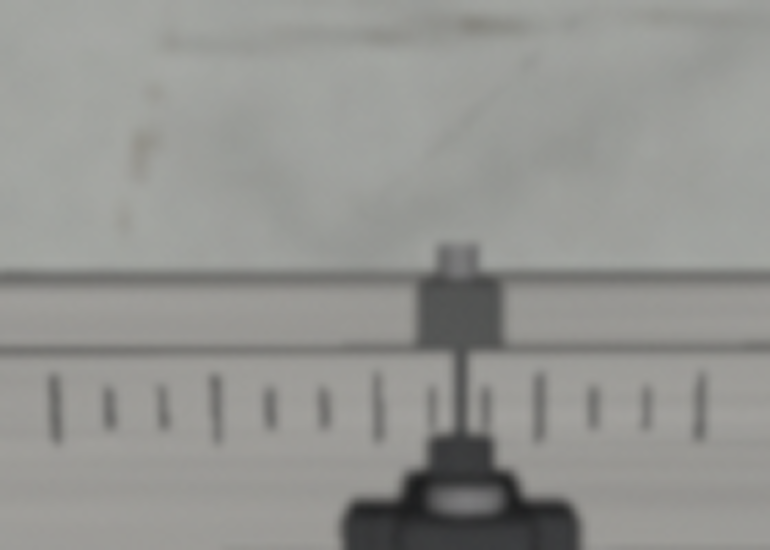

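The pointer (crop 461) stands in the middle of the tab (417–503). The measured force of 7.5 N is close to the expected spring load, and the clip is held upright. I hand in.

```bash
python3 -c "
from station import ctrl
print(ctrl.hand_in())"
```

```text
the job is handed in; nothing more can be done
None
```

I handed the job in with the gripper holding the white clip over the crossbar and the pointer at the middle of the index tab, at 13.9 s; the hand-in returned no verdict.

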